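# Slide a sample tray over the step onto its stage and seat it

## Robot

A 6-joint arm with a two-finger parallel gripper is mounted at the origin on a cart in front of the work surface, level with it; the furniture and walls round the work are solid. World frame = base frame: x ahead of the robot, y to its left, z up, the work surface at z = 0. Lengths are in mm, angles in rad, forces in N, time in s.
With the tool pointing down it reaches from about 400 to 925 mm from the base axis. Payload 12.5 kg.
Tool frame: the origin (TCP) lies midway between the tips of the shut fingers; the grasp point (between the pads) lies env.grasp_offset behind it (env.grasp_offset is the distance from the TCP to the grasp point, in mm); x points along the fingers, y is the direction in which the jaws open and shut, and the axes are right-handed (so a half turn about x gives the same grasp; the last joint's range is limited). The gripper opens to 95 mm and grips with 3 to 60 N. Pads are 20 mm wide; open, the fingers measure 119 mm over their backs; the gripper's body (75 mm by 180 mm) begins 59 mm behind the grasp point.
Start: joints at [1.172, 0.491, 1.559, -0, 1.092, -0.106], TCP at [180.379, 598.423, 214.661] pointing down, gripper open.
Joint ranges: [-3.1, 3.1], [-0.84, 2.19], [0.05, 2.79], [-1.13, 4.28], [0.06, 2.93], [-2.69, 2.69]. Speed limits (rad/s): [2.22, 2.22, 2.79, 3.14, 3.14, 3.14].

## Interface

Orientations are given as [roll, pitch, yaw] about the fixed x, y, z axes, in that order (R = Rz(yaw) Ry(pitch) Rx(roll)).
In Python, from cell import env gives the robot as it stands.
- The arm moves only by the tool apply_moves, never from a script. Its arguments are lists of equal length, an entry for each row: "offset": the shift along the world's x, y, z in units of 25 mm (1.0 is 25 mm), a list of three; "yaw": the turn about the world's z in units of 6 degrees (1.0 is 6 degrees); "jaw": the closure, from -1 (fully open) to 1 (shut), so that 0 is half open. A call has 1 to 20 rows; each row is the pose to reach, as a shift and turn from the pose measured when the call began; what a row does not reach only later rows make up. A row lasts 1/8 s, in which the tool goes at most 62.5 mm and 10.7 degrees, less where a joint would pass 70% of its speed; a pose out of reach is approached as far as the arm can. A call with a gripper value outside its range is refused whole. The fingers move at their own pace and stop on an object; the grip force is fixed at half the most. Time passes only in rows, so rows that repeat a pose let the fingers close. It gives the time, the measured TCP pose, the force and the opening at its end, in the units of the state.
- env.state(): the state, without advancing time (a new reading comes with each control period).
- env.read_camera(name): name is "scene" or "top" or "wrist"; returns a dict with "frame" (384x512x3 uint8, red, green, blue), "fx", "fy", "cx", "cy" (pixels), "xyz" and "rotation" of the camera in the world; the wrist camera has in their place "hand_eye" (4x4, takes a point from camera to tool coordinates, whose origin is the TCP and whose axes are the tool frame's). Camera axes: x right, y down, z forward; pixel columns grow to the right and rows downward; lengths in mm; the calibration is good to about 2 mm. A picture is of the moment at which its call begins: read the wrist's pose just before it. There is no depth.
- env.job_done(): hands the job in, once; it reports no verdict.
The state is a dict: "t": time; "joints": joint angles; "qvel": joint speeds; "tau": joint torques, N m; "eef_pos": TCP position; "tcp_rot": TCP orientation; "ft_force": force on the tool from outside, world axes, zero at the start; "moment": the same for the moment, N m; "opening": opening from 0.0 (shut) to 1.0 (fully open).
Only numpy, scipy, OpenCV 4.12 (cv2) and the standard library are available. Lean on these libraries where they do the work, as an engineer would, in place of code of your own. Each camera call takes 0.05 s, during which the arm holds its last target.

## Task

Slide the green sample tray, which has an upright tab to hold it by, over the step onto the grey stage, under the two hold-down lips, until it gently presses the orange pin all the way into the stop bar, and leave it seated there, let go of. Raise only the front edge to clear the step, keep the back end down on the worktop until a good third of the tray is over the stage, and never ram the stage. The cup on the tray must stay standing on it, and the things standing beside the work must be left alone.

Things in the scene. Friction and masses are not known exactly. Their poses are not given: they have to be found in the camera images.
- stage: Fixed grey sample stage on the worktop. Origin: middle of its front edge (the step) at worktop level; x points into the stage (sliding direction), y left, z up. Deck 225 long (x 0 to 225 mm), 150 wide, top 12 mm above the worktop, plain vertical front: a 12 mm step up. More than 25 N between tray and stage is ramming.
- seat_pin (a joint): Orange sprung pin in the stop bar (aluminium, two black knobs) across the deck. Bar face clamped anywhere from stage x = 168 to 192 mm, not measured, rigid: find by feel, under 10 mm/s. Pin 8 mm above deck. 0 = sticks out 8 mm to the tray, 0.008 = flush: tray's front rim touches the bar. Spring only 0.25 N; the tray's friction holds it after release.
- tray_tab (a point): Grip point of the tray's upright tab, at its centre, 30 mm above the tray's underside. The tab is a plate 10 mm thick (tray x), 50 mm wide (y), its top 45 mm above the underside; it stands 62 mm behind the tray's centre, 18 mm ahead of its back edge. Axes as the tray's. Opening fingers can drag the tray back some mm: then push the tab from behind.
- tray_nose (a point): Middle of the tray's front edge, on its underside (80 mm in front of the tray's centre). Axes as the tray's.
- tray_heel (a point): Middle of the tray's back edge, on its underside (80 mm behind the tray's centre). Axes as the tray's.
- cup_mid (a point): Centre (36 mm up) of the closed specimen cup with yellow cap, 59 mm in diameter, 72 mm high, standing loose on the tray's floor in its front half; z is the cup's axis.
- dropper: Bystander: brown dropper bottle with black cap, 37 mm in diameter, 88 high, standing left of the work; origin at its underside.
- timer: Bystander: white bench timer 62 x 66 x 23, lying right of the work; origin at its underside.
- slides: Bystander: closed blue slide box 68 x 98 x 30, lying on the right near the worktop's front; origin at its underside.
- tray: Loose green tray, about 0.35 kg (varies); origin at the centre of its underside, x to its front, y left, z up. 160 long (x), 110 wide, floor 4 mm thick, rim 14 mm high and 4 mm thick; a tab stands near its back edge.
- cup: The whole specimen cup; origin: centre of its underside.
- stage_rails (a point): Point on the deck midway between the two white side rails, 125 mm behind the step; axes as the stage's. The rails leave 118 mm clear (stage y -59 to 59) from x = 25 to 225 mm, up to 32 mm above the worktop. Before them short guides flare out, widening the mouth to about 124 mm.
- stage_lips (a point): Midway between the two aluminium hold-down lips, at their underside, 105 mm behind the step (where they begin). They run from stage x = 105 to 225 mm, 4 mm thick, overhang the inside of each rail by 8 mm; underside 32 mm above the worktop (20 above the deck).

How it is judged (in metres and radians):
On the way, in this order (a step that is already met when the one before it is completed fails the run):
1. the tray's front edge is over the stage deck while its back edge is still down on the worktop (x of tray_nose in the frame of stage above 0.02 m and height (world z) of tray_nose above 0.01 m and height (world z) of tray_heel below 0.008 m and x of tray_heel in the frame of stage below -0.05 m), for 0.1 s.
2. the whole tray is past the step, flat on the deck (x of tray_heel in the frame of stage above 0 m and height (world z) of each of tray_nose, tray_heel below 0.016 m), for 0.1 s.
At the end, for the whole second after the job is handed in: The tray lies flat on the stage deck (both ends 9 to 15 mm above the worktop), wholly behind the step and under the lips, in line with the stage within 0.09 rad, with the orange pin pushed in by more than 6 of its 8 mm; the cup stands upright on the tray's floor; everything is at rest and released (value of joint seat_pin above 0.006 m and x of tray_nose in the frame of stage above 0.16 m and x of tray_heel in the frame of stage above 0 m and height (world z) of tray_nose between 0.009 and 0.015 m and height (world z) of tray_heel between 0.009 and 0.015 m and angle between the x axis of tray_nose and the x axis of stage, either way round below 0.09 rad and angle between cup_mid's own z axis and vertical below 0.1 rad and z of cup_mid in the frame of tray_nose between 0.034 and 0.046 m and horizontal distance between cup_mid and tray_tab below 0.12 m and linear speed of each of tray, cup below 0.01 m/s); the robot touches nothing.
It fails at once if the tray is pressed against the stage with more than 25 N (contact force between tray and stage above 25 N).
It fails at once if the tray's back edge is lifted more than 9 mm off the worktop before its front edge is 45 mm past the step (height (world z) of tray_heel above 0.009 m and x of tray_nose in the frame of stage below 0.045 m).
It fails at once if the tray is tilted by more than 0.24 rad (angle between tray_nose's own z axis and vertical above 0.24 rad).
It fails at once if the cup tips by more than 0.4 rad (angle between cup_mid's own z axis and vertical above 0.4 rad).
It fails at once if a bystander is moved by more than 15 mm (distance of any of dropper, timer, slides from where it was at the start of the episode above 0.015 m).
It also fails if it takes over 64 s, if anything falls off the work surface, if the arm or the gripper's body presses on something with over 40 N, if the wrist force passes 120 N, or if a joint passes its speed limit or range.

## Working session

There is one attempt and no reset: what is moved stays moved. The work goes in short steps, Python scripts to look and compute and a tool call to move; the robot and the scene stay as the last step left them, time stands still between calls to the robot, and variables do not carry over. Pictures are saved under pics/ and viewed, and the job is handed in when it is done.

Besides the shell and the picture viewer there is one more tool, called after "Call:" as a command line: name --pt "numbers of a row" for each row, then --argument value for the rest. apply_moves: Moves the arm, as the interface text tells. Its arguments: {"type":"object","properties":{"offset":{"type":"array"},"yaw":{"type":"array"},"jaw":{"type":"array"}},"required":["offset","yaw","jaw"]}

```bash
ls; mkdir -p pics; python3 - <<'E'
from cell import env
import cv2,numpy as np
print(env.state(), env.grasp_offset)
for n in ["scene","top"]:
    c=env.read_camera(n); cv2.imwrite(f"pics/{n}0.png",c["frame"][:,:,::-1])
    print(n,{k:v for k,v in c.items() if k!="frame"})
E
```

```text
pics
{'t': 0.0, 'joints': array([ 1.17239135e+00,  4.91567700e-01,  1.55945205e+00, -1.85441194e-05,
        1.09171576e+00, -1.05588593e-01]), 'qvel': array([ 5.70494441e-04, -1.37653874e-04, -1.08903813e-03, -3.36112651e-04,
        5.65076437e-05, -6.22987477e-04]), 'tau': array([ 1.23296148e-03, -6.12634563e+01, -2.58188868e+01,  6.92810118e-02,
        4.81332676e-02, -1.10245649e-04]), 'eef_pos': array([180.28439148, 598.17237318, 214.05580121]), 'tcp_rot': array([-1.66199515,  1.56965335, -1.95480298]), 'ft_force': array([ 0.83919861, -0.27551946, -0.1701961 ]), 'moment': array([-0.01301014, -0.01057915,  0.02515976]), 'opening': 1.0038193688756958} 18.8
scene {'fx': 378.11549986413604, 'fy': 378.11549986413604, 'cx': 252.18277693403041, 'cy': 194.86120633159308, 'xyz': array([310.71397177, 505.04101454, 696.03408263]), 'rotation': array([-2.38057496, -0.02038797, -2.61058493])}
top {'fx': 414.0871766564554, 'fy': 414.0871766564554, 'cx': 259.3128507297558, 'cy': 186.73953887811302, 'xyz': array([ 390.56412335,  -56.53353159, 1079.57254449]), 'rotation': array([-2.95470748,  0.02797483, -1.56334805])}
```

View pics/scene0.png

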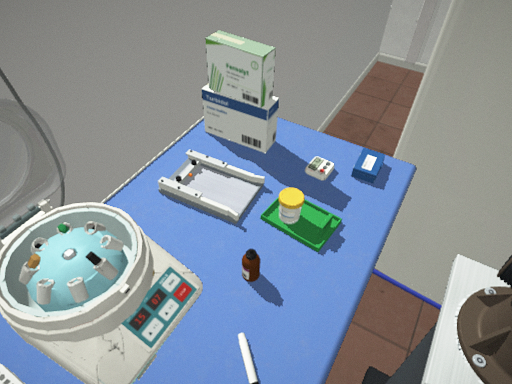

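View pics/top0.png

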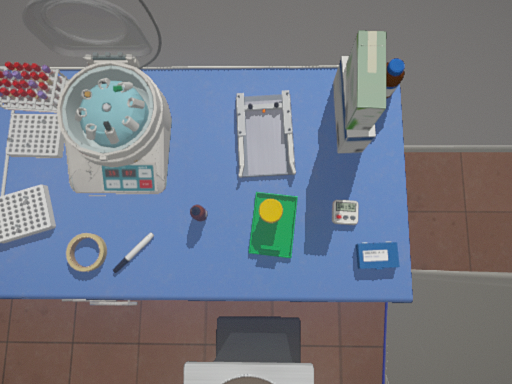

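The top view shows the stage near (266,140), the tray near (273,226) with the cup at (271,210), the dropper at (198,213), the timer at (345,212) and the slides at (377,255). Next I'll zoom in for accurate corners.

```bash
cat > h.py <<'E'
from cell import env
import cv2,numpy as np
from scipy.spatial.transform import Rotation as R
def cam(n):
    s=env.state(); c=env.read_camera(n)
    if n=="wrist":
        T=np.eye(4);T[:3,:3]=R.from_euler('xyz',s['tcp_rot']).as_matrix();T[:3,3]=s['eef_pos']
        M=T@np.array(c['hand_eye']); c['Rm']=M[:3,:3];c['p']=M[:3,3]
    else:
        c['Rm']=R.from_euler('xyz',c['rotation']).as_matrix();c['p']=np.array(c['xyz'])
    return c
def unproj(c,u,v,z):
    d=c['Rm']@np.array([(u-c['cx'])/c['fx'],(v-c['cy'])/c['fy'],1]); return c['p']+d*(z-c['p'][2])/d[2]
def proj(c,P):
    q=(np.atleast_2d(P)-c['p'])@c['Rm']; return np.c_[c['fx']*q[:,0]/q[:,2]+c['cx'],c['fy']*q[:,1]/q[:,2]+c['cy']]
def crop(c,x0,y0,x1,y1,s,f):
    im=cv2.resize(c['frame'][y0:y1,x0:x1,::-1],None,fx=s,fy=s,interpolation=cv2.INTER_CUBIC); cv2.imwrite(f,im)
E
python3 - <<'E'
from h import *
c=cam("top"); crop(c,185,85,365,265,3.3,"pics/t1.png")
c2=cam("scene"); crop(c2,150,140,350,290,4,"pics/s1.png")
for n,u,v,z in [("tray c",273,226,0),("stage",266,178,12),("dropper",198,213,80)]: print(n,unproj(c,u,v,z))
E
```

```text
tray c [490.53787964 -61.25193804   0.        ]
stage [615.7507875  -42.60480049  12.        ]
dropper [513.93813562 121.9423894   80.        ]
```

View pics/t1.png

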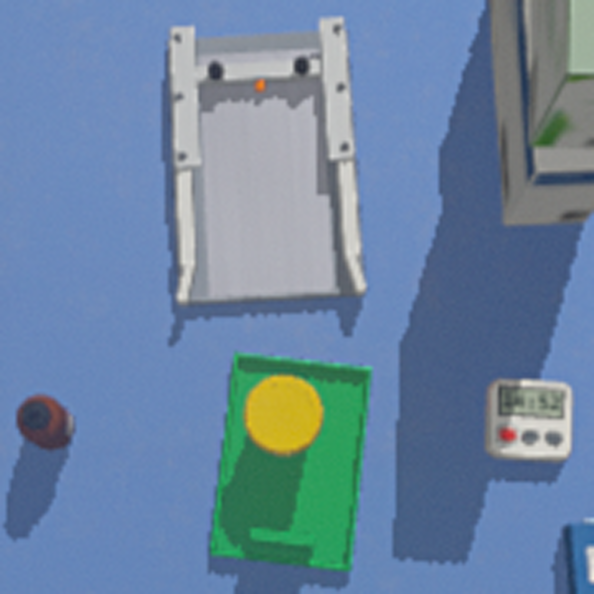

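View pics/s1.png

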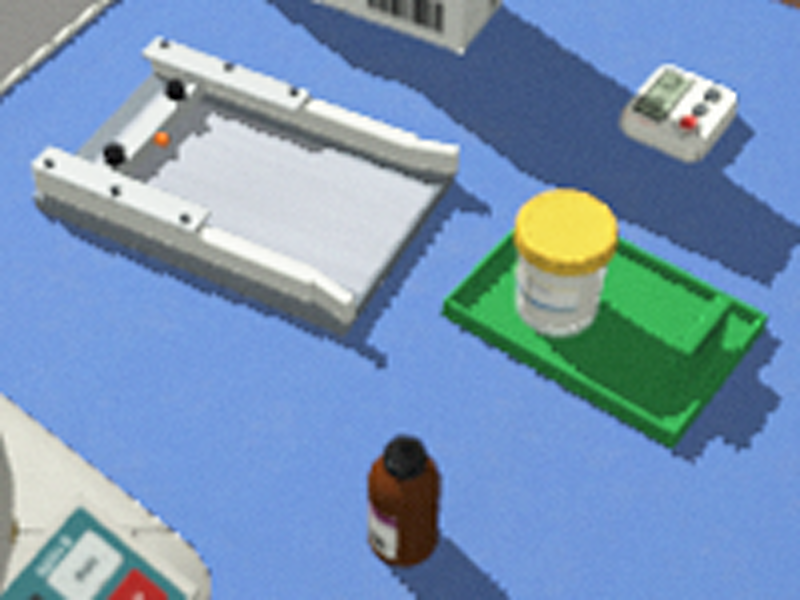

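```bash
python3 - <<'E'
from h import *
s=env.state(); print(R.from_euler('xyz',s['tcp_rot']).as_matrix().round(3)); c=cam("wrist"); print(c['hand_eye'],c['fx'],c['cx'],c['cy'])
t=cam("top")
f=lambda X,Y:((X+.5)/3.3-.5+185,(Y+.5)/3.3-.5+85)
for n,X,Y,z in [("tray FL",236,354,14),("tray FR",371,368,14),("tray BR",348,568,14),("tray BL",211,553,14),("cup top",283,414,76),("step L",182,303,12),("step R",362,295,12),("step L in",190,301,12),("railLback",171,28,36),("railR back",343,17,36),("pin",260,85,20),("lip L",190,165,36),("lipR",330,160,36),("timer",530,418,23),("dropper",38,417,88),("slides",620,575,30)]:
    print(n,unproj(t,*f(X,Y),z).round(1))
E
```

```text
[[-0.     0.289  0.957]
 [-0.001  0.957 -0.289]
 [-1.    -0.001 -0.   ]]
[[-4.48338284e-04 -2.92374908e-01  9.56303672e-01 -1.70044706e+02]
 [ 9.99999830e-01 -4.87834010e-04  3.19676472e-04  9.35990144e-01]
 [ 3.73052076e-04  9.56303652e-01  2.92375077e-01 -8.27579451e+01]
 [ 0.00000000e+00  0.00000000e+00  0.00000000e+00  1.00000000e+00]] 319.87692336954484 262.7252355481843 192.39605649806668
tray FL [578.1 -17.1  14. ]
tray FR [ 567.2 -123.7   14. ]
tray BR [ 411.5 -104.6   14. ]
tray BL [422.2   0.8  14. ]
cup top [522.2 -54.6  76. ]
step L [619.8  26.6  12. ]
step R [ 626.5 -117.2   12. ]
step L in [621.4  20.2  12. ]
railLback [843.4  37.4  36. ]
railR back [ 852.2 -102.4   36. ]
pin [800.4 -35.   20. ]
lip L [727.1  20.2  36. ]
lipR [731.1 -91.4  36. ]
timer [ 526.8 -245.6   23. ]
dropper [517.8 125.1  88. ]
slides [ 407.4 -307.9   30. ]
```

Call:
apply_moves --pt "0 0 2" --pt "0.5 -1 4" --pt "2 -3.5 4" --pt "3.2 -5.7 4" --pt "4.4 -7.9 4" --pt "5.6 -10 4" --pt "6.8 -12.2 4" --pt "8 -14.3 4" --pt "9.2 -16.5 4" --pt "10.4 -18.6 4" --pt "11.6 -20.7 4" --pt "12.8 -22.8 4" --pt "14 -25 4" --pt "15.2 -27.1 4" --pt "15.2 -27.1 4" --pt "15.2 -27.1 4" --pt "15.2 -27.1 4" --yaw '[0, -0.5, -1.5, -2.5, -3.5, -4.5, -5.5, -6.5, -7.5, -8.5, -9.5, -10.5, -11.5, -12.5, -13.3, -13.3, -13.3]' --jaw '[-1, -1, -1, -1, -1, -1, -1, -1, -1, -1, -1, -1, -1, -1, -1, -1, -1]'

```text
t: 2.42
eef_pos: [560.1, -78.6, 314.6]
tcp_rot: [-1.899, 1.571, 2.701]
ft_force: [0.4, -0.1, -0.2]
opening: 0.998
```

```bash
python3 - <<'E'
from h import *
c=cam("wrist"); cv2.imwrite("pics/w1.png",cv2.resize(c['frame'][:,:,::-1],(800,600),interpolation=cv2.INTER_CUBIC)); np.savez("w1",p=c['p'],Rm=c['Rm'],k=[c['fx'],c['fy'],c['cx'],c['cy']]);print(env.state()['eef_pos'],c['p'])
E
```

```text
[560.15019715 -78.47357566 314.72601525] [569.78247727   4.54836741 484.66145085]
```

View pics/w1.png

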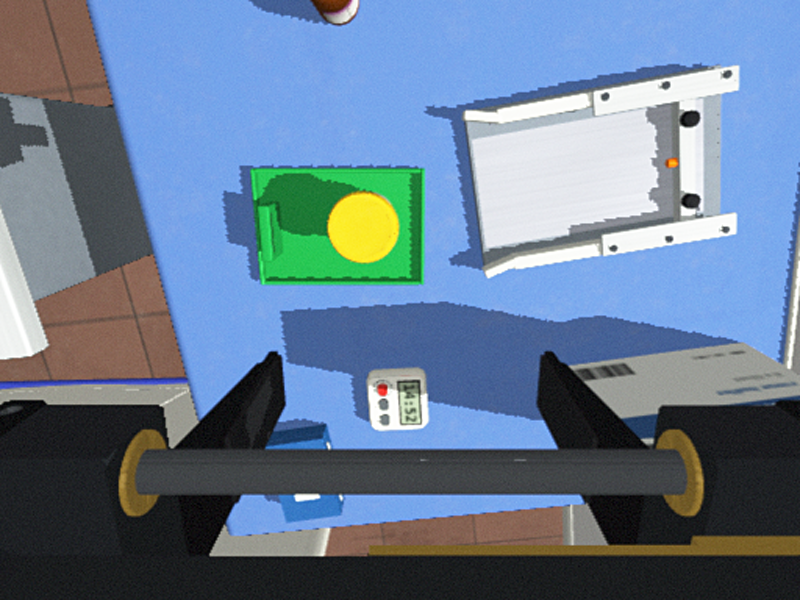

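The wrist view shows the tray's rim corners at (250,168), (424,168), (424,285) and (264,285), with the cap at (363,228). The stage's front edge runs from about (467,120) to (487,275), and the pin is at (672,163).

```bash
python3 - <<'E'
from h import *
d=np.load("w1.npz"); c=dict(p=d['p'],Rm=d['Rm']); c['fx'],c['fy'],c['cx'],c['cy']=d['k']
f=lambda X,Y:((X+.5)/1.5625-.5,(Y+.5)/1.5625-.5)
P={}
for n,X,Y,z in [("tFL",424,168,14),("tFR",424,285,14),("tBR",264,285,14),("tBL",250,168,14),("cup top",363,228,76),("stepL",468,123,12),("stepR",485,248,12),("pin",668,163,20),("lipL front",594,102,36),("lipR front",603,247,36),("lipLback",738,78,36),("lipRback",735,224,36),("bar top faceL",680,115,30),("bar top face R",680,208,30)]:
    P[n]=unproj(c,*f(X,Y),z); print(n,P[n].round(1))
for a,b in [("tBL","tFL"),("tBR","tFR"),("tFR","tFL"),("stepR","stepL"),("lipLback","lipL front"),("lipRback","lipR front"),("lipR front","lipL front"),("tBR","tBL")]:
    v=(P[b]-P[a])[:2]; print(a,b,np.hypot(*v).round(1),np.degrees(np.arctan2(v[1],v[0])).round(2))
print((P["tFL"]+P["tFR"]+P["tBR"]+P["tBL"])/4)
E
python3 - <<'E'
import cv2
im=cv2.imread('pics/w1.png');cv2.imwrite('pics/w1a.png',cv2.resize(im[50:300,230:500],None,fx=2.9,fy=2.4,interpolation=cv2.INTER_CUBIC)[:600])
cv2.imwrite('pics/w1b.png',cv2.resize(im[50:290,440:760],None,fx=2.5,fy=2.5,interpolation=cv2.INTER_CUBIC))
E
```

```text
tFL [579.9 -13.7  14. ]
tFR [ 568.4 -123.4   14. ]
tBR [ 413.4 -105.9   14. ]
tBL [422.5   4.1  14. ]
cup top [524.  -52.9  76. ]
stepL [623.   20.4  12. ]
stepR [630.3 -94.   12. ]
pin [797.7 -33.7  20. ]
lipL front [726.4  24.3  36. ]
lipR front [ 733.8 -100.2   36. ]
lipLback [844.8  29.5  36. ]
lipRback [851.4 -92.5  36. ]
bar top faceL [801.5   5.9  30. ]
bar top face R [804.9 -73.6  30. ]
tBL tFL 158.4 -6.45
tBR tFR 156.0 -6.46
tFR tFL 110.3 83.99
stepR stepL 114.7 93.62
lipLback lipL front 118.5 -177.47
lipRback lipR front 117.9 -176.26
lipR front lipL front 124.7 93.39
tBR tBL 110.4 85.26
[496.05240892 -59.70266467  14.        ]
```

View pics/w1a.png

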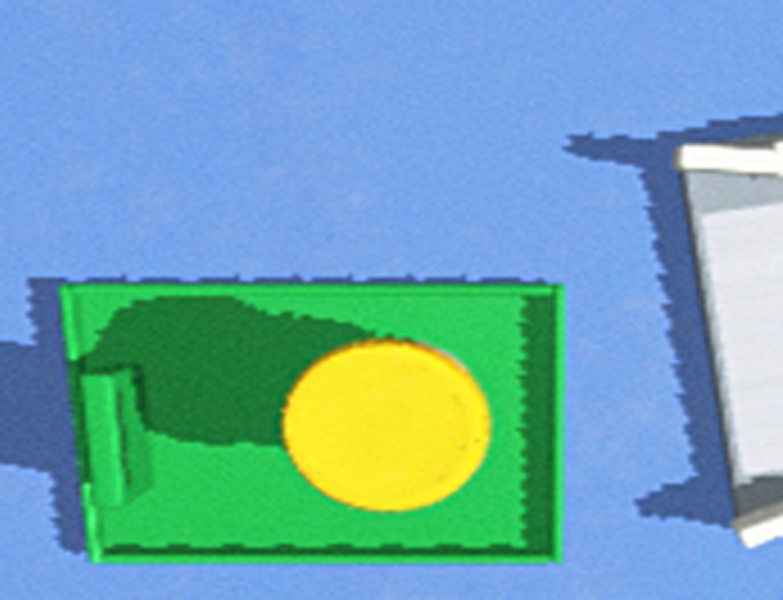

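View pics/w1b.png

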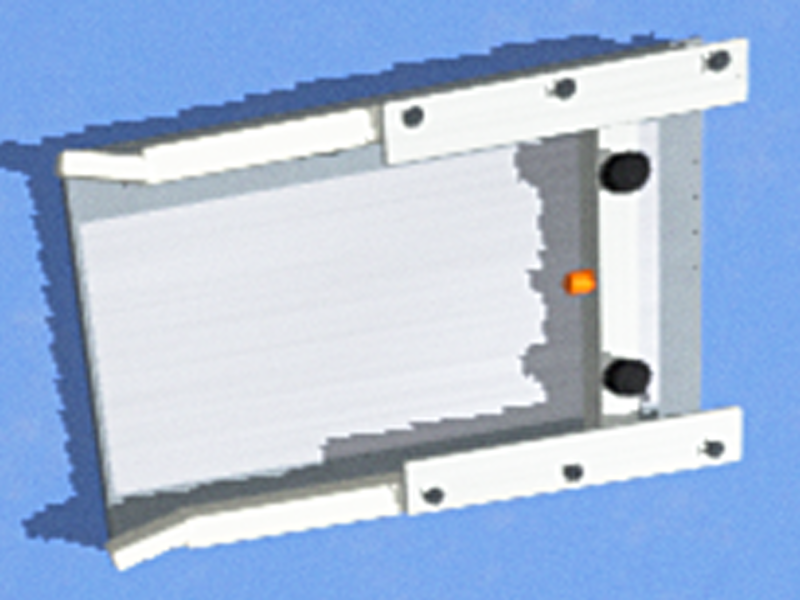

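```bash
python3 - <<'E'
from h import *
d=np.load("w1.npz"); c=dict(p=d['p'],Rm=d['Rm']); c['fx'],c['fy'],c['cx'],c['cy']=d['k']
f=lambda X,Y:((440+X/2.5+.5)/1.5625-.5,(50+Y/2.5+.5)/1.5625-.5)
q=lambda X,Y,z:unproj(c,*f(X,Y),z)[:2]
Fi=[q(390,163,36),q(405,462,36)];Fo=[q(384,107,36),q(412,514,36)];Bi=[q(748,100,36),q(742,408,36)];Bo=[q(748,40,36),q(740,460,36)]
for n,a in zip("Fi Fo Bi Bo".split(),[Fi,Fo,Bi,Bo]):
    v=a[0]-a[1]; print(n,np.round(a,1).tolist(),"mid",((a[0]+a[1])/2).round(1),np.hypot(*v).round(1),(np.degrees(np.arctan2(v[1],v[0]))-90).round(2))
print("step deck",q(66,180,12),q(112,530,12), "knobs",q(625,170,40),q(627,376,40),"bar face",q(598,140,32),q(598,400,32))
E
```

```text
Fi [[728.1, 13.7], [732.9, -88.8]] mid [730.5 -37.6] 102.6 2.72
Fo [[726.2, 31.5], [735.4, -108.3]] mid [730.8 -38.4] 140.2 3.8
Bi [[846.5, 20.1], [852.3, -82.9]] mid [849.4 -31.4] 103.1 3.23
Bo [[845.1, 38.6], [853.0, -101.7]] mid [849.  -31.5] 140.5 3.24
step deck [621.69217357  21.42925099] [ 629.13682442 -107.6709249 ] knobs [804.80785402   2.54828933] [808.86847853 -66.26982236] bar face [799.47971087  13.20563281] [803.25111674 -74.96038354]
```

Call:
apply_moves --pt "0.46 -0.48 0" --pt "0.46 -0.48 -2" --pt "0.46 -0.48 -4" --pt "0.46 -0.48 -6" --pt "0.46 -0.48 -8" --pt "0.46 -0.48 -9.5" --pt "0.46 -0.48 -10.5" --pt "0.46 -0.48 -11.4" --pt "0.46 -0.48 -11.4" --pt "0.46 -0.48 -11.4" --yaw '[0, 0, 0, 0, 0, 0, 0, 0, 0, 0]' --jaw '[0.66, 0.66, 0.66, 0.66, 0.66, 0.66, 0.66, 0.66, 0.66, 0.66]'

```text
t: 3.72
eef_pos: [572.3, -90.7, 30.4]
tcp_rot: [1.428, 1.57, -0.255]
ft_force: [0.1, -0.7, 0.8]
opening: 0.17
```

```bash
cat > look.py <<'E'
from h import *
import sys
n=sys.argv[1]
c=cam("wrist"); cv2.imwrite(f"pics/w{n}.png",cv2.resize(c['frame'][:,:,::-1],(800,600),interpolation=cv2.INTER_CUBIC)); np.savez("w"+n,p=c['p'],Rm=c['Rm'],k=[c['fx'],c['fy'],c['cx'],c['cy']])
s=env.state()
print(s['t'],s['eef_pos'].round(1),s['opening'],s['ft_force'].round(2)); M=R.from_euler('xyz',s['tcp_rot']).as_matrix(); print("jaw yaw",np.degrees(np.arctan2(M[1,1],M[0,1])), "proj TCP",proj(c,s['eef_pos'])*1.5625)
E
python3 look.py 2
```

```text
3.775 [572.4 -90.7  30.6] 0.17476360575162808 [ 0.26 -0.4  -0.32]
jaw yaw -6.415525335751782 proj TCP [[409.84095497 382.412374  ]]
```

View pics/w2.png

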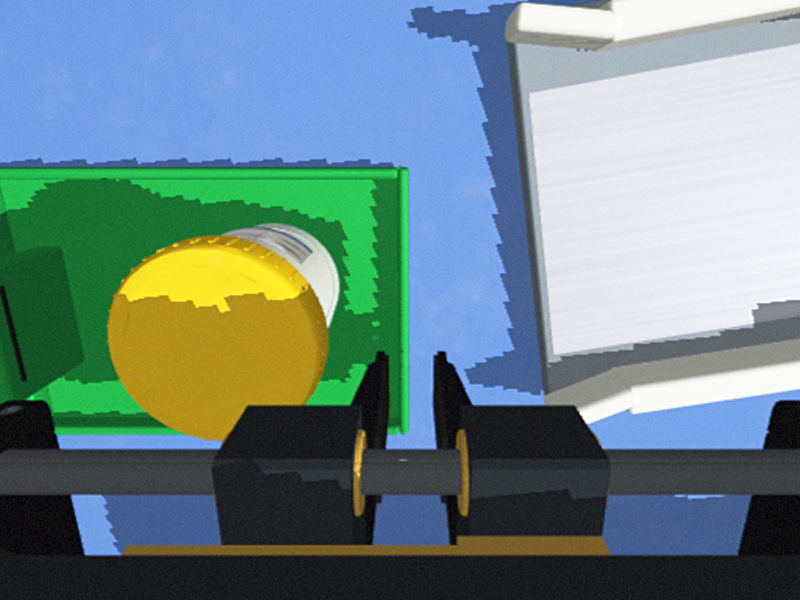

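The fingertips sit at (380–440, 355) and straddle the front rim at x≈405, and the inner finger is clear of the cup. I'll descend and grip.

Call:
apply_moves --pt "-0.06 0 -0.4" --pt "-0.06 0 -0.7" --pt "-0.06 0 -0.9" --pt "-0.06 0 -0.96" --pt "-0.06 0 -0.96" --yaw '[0, 0, 0, 0, 0]' --jaw '[0.66, 0.66, 0.66, 0.66, 0.66]'

```text
t: 4.4
eef_pos: [570.8, -90.7, 6.5]
tcp_rot: [1.388, 1.569, -0.294]
ft_force: [0.0, 0.7, 0.1]
opening: 0.171
```

Call:
apply_moves --pt "0 0 0" --pt "0 0 0" --pt "0 0 0" --pt "0 0 0" --pt "0 0 0" --yaw '[0, 0, 0, 0, 0]' --jaw '[0.8, 1, 1, 1, 1]'

```text
t: 5.03
eef_pos: [570.6, -90.7, 6.7]
tcp_rot: [1.393, 1.57, -0.29]
ft_force: [-2.6, 0.2, 4.5]
opening: 0.037
```

```bash
python3 look.py 3
```

```text
5.075 [570.7 -90.6   6.7] 0.03925029532192238 [-2.98  0.77  4.  ]
jaw yaw -6.413490956127326 proj TCP [[409.8286552  382.10011797]]
```

View pics/w3.png

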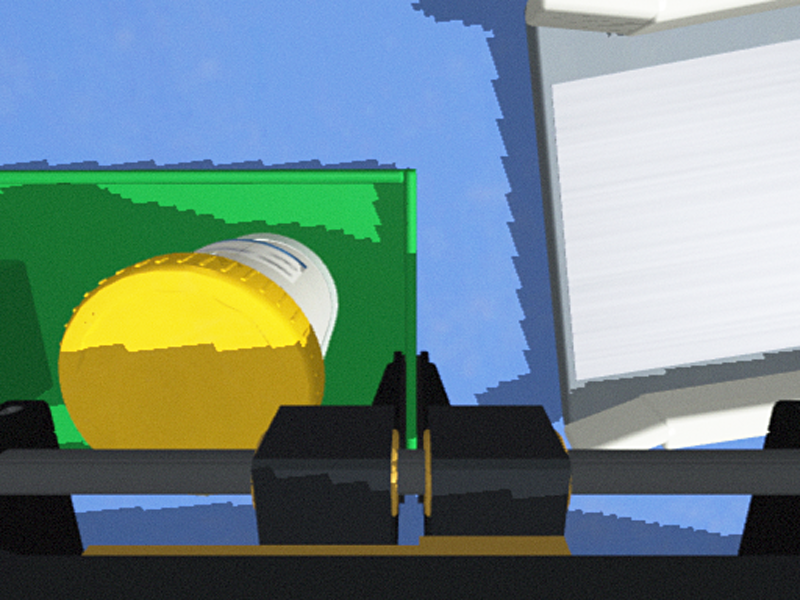

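The rim is held, with an opening of about 3.7 mm for a 4 mm rim. I'll lift a little and check how the tray tilts.

Call:
apply_moves --pt "0 0 0.1" --pt "0 0 0.2" --pt "0 0 0.3" --pt "0 0 0.3" --yaw '[0, 0, 0, 0]' --jaw '[1, 1, 1, 1]'

```text
t: 5.58
eef_pos: [570.9, -90.7, 14.4]
tcp_rot: [1.413, 1.569, -0.27]
ft_force: [0.7, -0.0, -3.0]
opening: 0.038
```

```bash
python3 look.py 4; python3 - <<'E'
from h import *
c=cam("scene"); crop(c,200,150,380,285,4.4,"pics/s4.png")
E
```

```text
5.625 [570.9 -90.7  14.3] 0.038347573535002955 [ 0.37 -0.96 -2.39]
jaw yaw -6.412721610280629 proj TCP [[409.65604106 382.000976  ]]
```

View pics/s4.png

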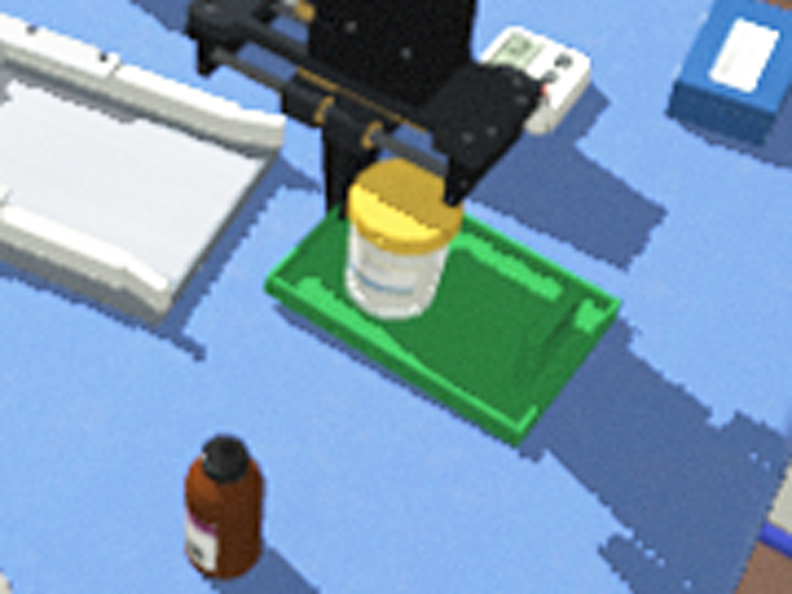

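View pics/w4.png

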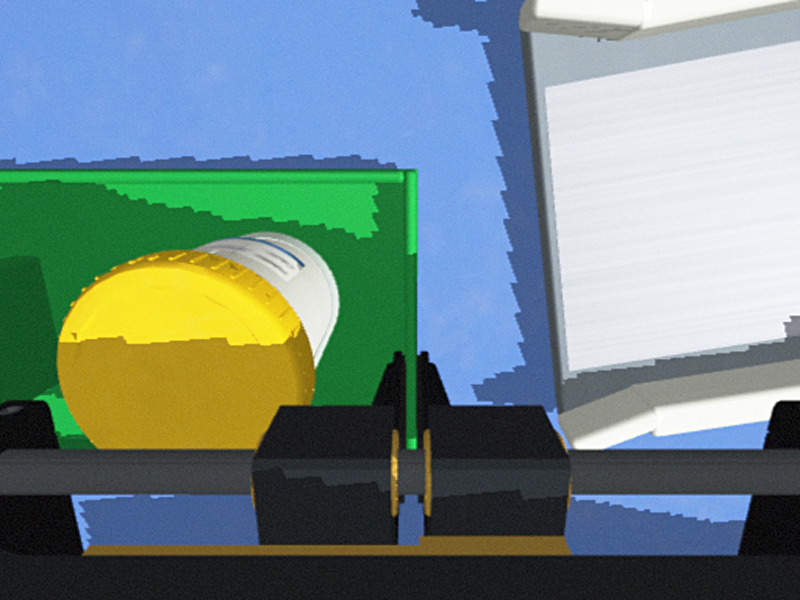

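Call:
apply_moves --pt "0 0 0.15" --pt "0 0 0.3" --pt "0 0 0.44" --pt "0 0 0.44" --pt "0 0 0.44" --pt "0 0 0.44" --pt "0 0 0.44" --pt "0.2 0.12 0.44" --pt "0.4 0.24 0.44" --pt "0.6 0.36 0.44" --pt "0.8 0.49 0.44" --pt "1 0.62 0.44" --pt "1.2 0.74 0.44" --pt "1.4 0.86 0.44" --pt "1.56 0.96 0.44" --pt "1.56 0.96 0.44" --pt "1.56 0.96 0.44" --yaw '[0, 0, 0, 0.3, 0.6, 0.9, 1.2, 1.4, 1.6, 1.6, 1.6, 1.6, 1.6, 1.6, 1.6, 1.6, 1.6]' --jaw '[1, 1, 1, 1, 1, 1, 1, 1, 1, 1, 1, 1, 1, 1, 1, 1, 1]'

```text
t: 7.8
eef_pos: [609.9, -66.8, 25.2]
tcp_rot: [1.409, 1.569, -0.106]
ft_force: [0.3, 0.2, -2.6]
opening: 0.039
```

```bash
python3 look.py 5; python3 - <<'E'
from h import *
c=cam("scene"); crop(c,200,150,380,285,4.4,"pics/s5.png")
c=cam("top"); crop(c,185,85,365,265,3.3,"pics/t5.png")
E
```

```text
7.85 [609.9 -66.8  25.3] 0.042182084560774456 [ 0.41 -0.4  -2.8 ]
jaw yaw 3.17404060763783 proj TCP [[409.29260847 382.13903149]]
```

View pics/s5.png

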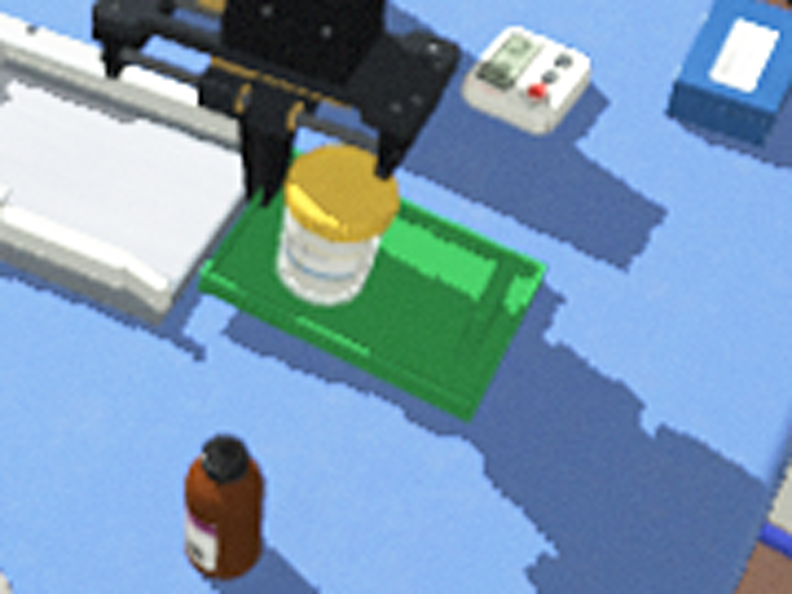

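View pics/w5.png

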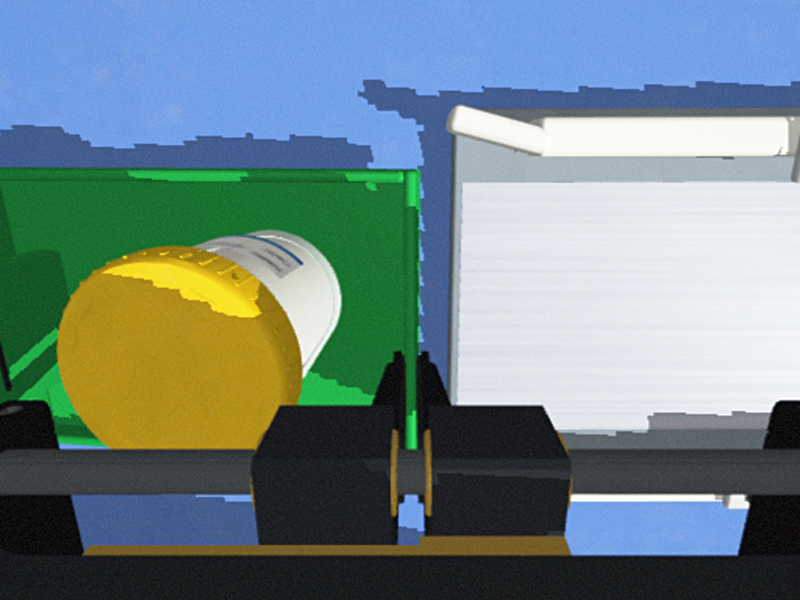

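View pics/t5.png

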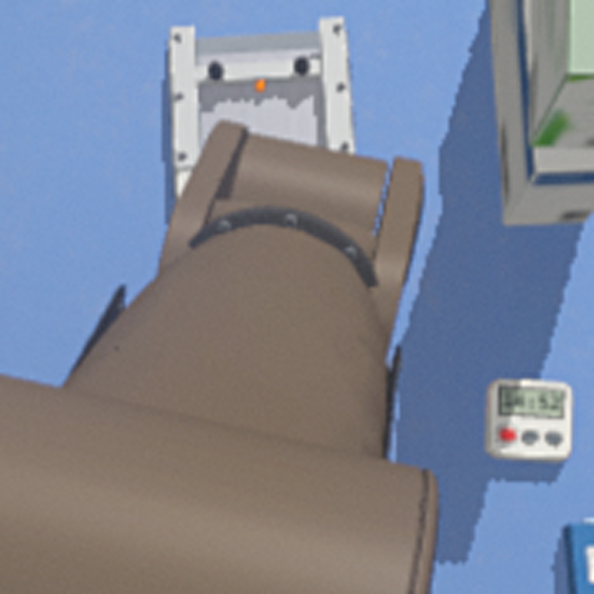

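Tray and stage are parallel in the wrist view, with the tray's left edge at y≈170 against the rail's inner face at y≈156, a gap of about 4 mm as expected. The wrist carries only about 2.7 N, so the heel is still down. Next I'll bring the nose over the step.

Call:
apply_moves --pt "0 0 0.08" --pt "0.2 0.01 0.08" --pt "0.4 0.02 0.08" --pt "0.6 0.03 0.08" --pt "0.8 0.04 0.08" --pt "1 0.06 0.08" --pt "1.2 0.07 0.08" --pt "1.4 0.08 0.08" --pt "1.6 0.09 0.08" --pt "1.8 0.1 0.08" --pt "2 0.11 0.08" --pt "2.2 0.12 0.08" --pt "2.4 0.13 0.08" --pt "2.6 0.15 0.08" --pt "2.8 0.16 0.08" --pt "2.9 0.16 0.08" --pt "2.9 0.16 0.08" --yaw '[0, 0, 0, 0, 0, 0, 0, 0, 0, 0, 0, 0, 0, 0, 0, 0, 0]' --jaw '[1, 1, 1, 1, 1, 1, 1, 1, 1, 1, 1, 1, 1, 1, 1, 1, 1]'

```text
t: 10.07
eef_pos: [682.6, -62.9, 27.3]
tcp_rot: [1.391, 1.569, -0.124]
ft_force: [0.4, -0.1, -3.6]
opening: 0.041
```

```bash
python3 look.py 6; python3 - <<'E'
from h import *
c=cam("scene"); crop(c,150,130,330,265,4.4,"pics/s6.png")
E
```

```text
10.125 [682.4 -62.9  27.3] 0.03965078988827981 [ 0.56 -0.83 -2.85]
jaw yaw 3.169678813154029 proj TCP [[408.97219607 381.98485887]]
```

View pics/s6.png

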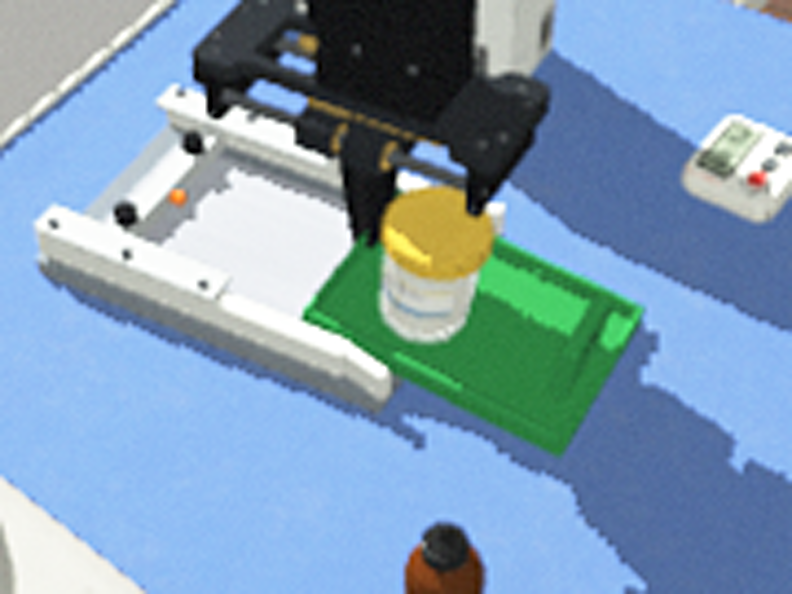

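View pics/w6.png

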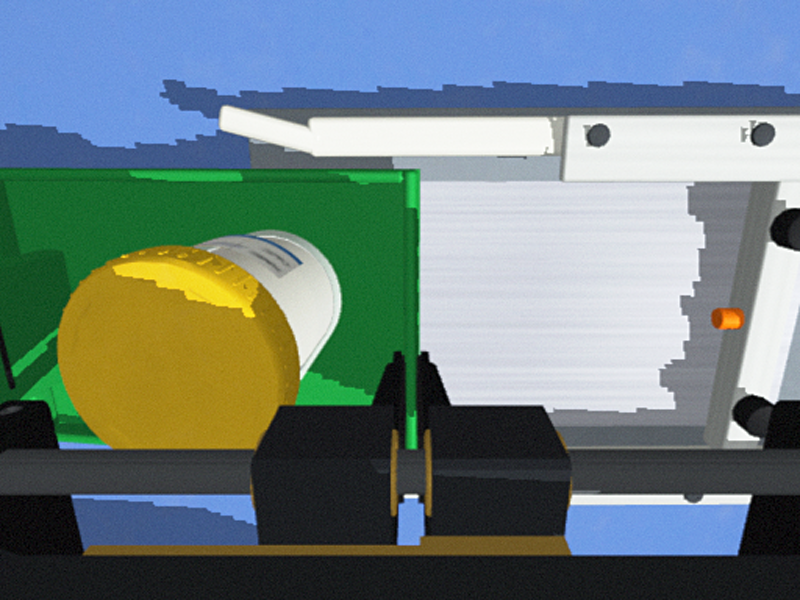

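Nose is at stage x≈58 mm, with the heel still on the worktop in the scene view and the cup upright. I'll slide it on to about 92 mm and lower it onto the deck before the lips, which start at 105 mm.

Call:
apply_moves --pt "0.2 0.01 0" --pt "0.4 0.02 0" --pt "0.6 0.03 0" --pt "0.8 0.045 0" --pt "1 0.06 0" --pt "1.2 0.07 0" --pt "1.34 0.075 0" --pt "1.34 0.075 0" --pt "1.34 0.075 -0.06" --pt "1.34 0.075 -0.12" --pt "1.34 0.075 -0.18" --pt "1.34 0.075 -0.24" --pt "1.34 0.075 -0.3" --pt "1.34 0.075 -0.33" --pt "1.34 0.075 -0.33" --yaw '[0, 0, 0, 0, 0, 0, 0, 0, 0, 0, 0, 0, 0, 0, 0]' --jaw '[1, 1, 1, 1, 1, 1, 1, 1, 1, 1, 1, 1, 1, 1, 1]'

```text
t: 12.05
eef_pos: [716.1, -61.0, 19.2]
tcp_rot: [1.39, 1.568, -0.125]
ft_force: [3.2, 0.3, 0.4]
opening: 0.036
```

```bash
python3 look.py 7; python3 - <<'E'
from h import *
c=cam("scene"); crop(c,150,130,330,265,4.4,"pics/s7.png")
E
```

```text
12.1 [716.  -61.   19.2] 0.03508278708546001 [ 2.91 -0.46  0.82]
jaw yaw 3.1695745839434593 proj TCP [[409.31656437 381.97647631]]
```

View pics/s7.png

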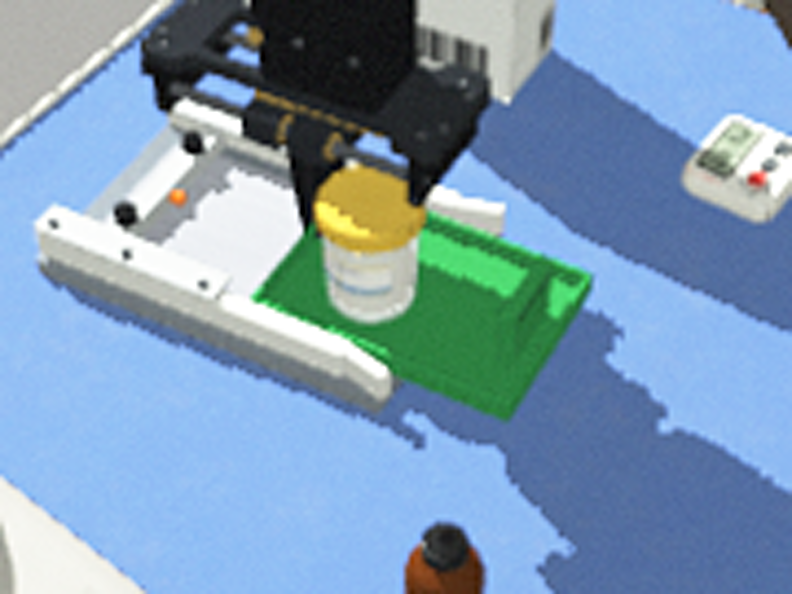

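View pics/w7.png

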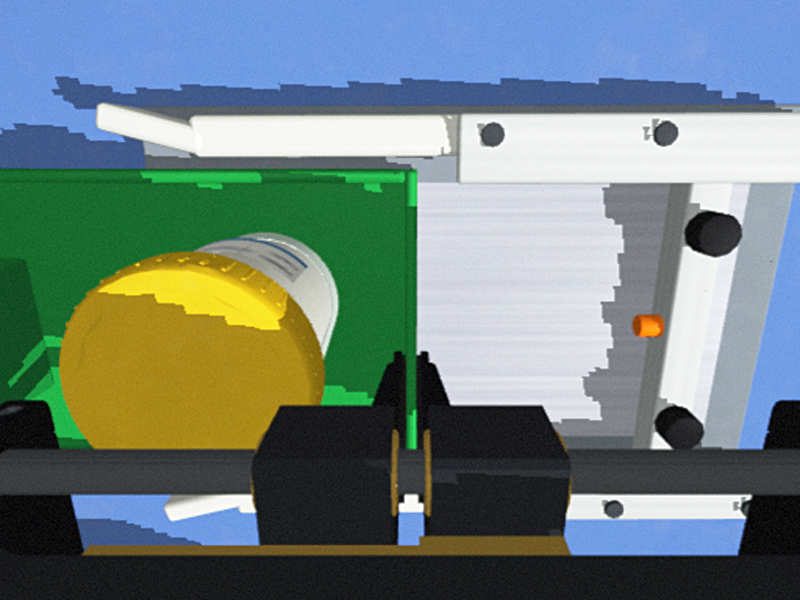

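The tray lies flat on the deck with the nose just ahead of the lips (rim at x≈413, lips begin at x≈460). I'll keep sliding it in under the lips.

Call:
apply_moves --pt "0.1 0.006 0" --pt "0.25 0.014 0" --pt "0.4 0.022 0" --pt "0.55 0.031 0" --pt "0.7 0.039 0" --pt "0.85 0.048 0" --pt "1 0.056 0" --pt "1.15 0.064 0" --pt "1.3 0.073 0" --pt "1.45 0.081 0" --pt "1.6 0.09 0" --pt "1.7 0.096 0" --pt "1.7 0.096 0" --yaw '[0, 0, 0, 0, 0, 0, 0, 0, 0, 0, 0, 0, 0]' --jaw '[1, 1, 1, 1, 1, 1, 1, 1, 1, 1, 1, 1, 1]'

```text
t: 13.78
eef_pos: [759.0, -58.6, 19.3]
tcp_rot: [1.386, 1.567, -0.129]
ft_force: [0.5, -0.9, -0.7]
opening: 0.038
```

```bash
python3 look.py 8; python3 - <<'E'
from h import *
c=cam("scene"); crop(c,150,130,330,265,4.4,"pics/s8.png")
E
```

```text
13.825 [759.  -58.6  19.4] 0.03708718113375011 [ 0.55 -0.02 -0.95]
jaw yaw 3.1708847550923625 proj TCP [[409.28099907 382.05237984]]
```

View pics/s8.png

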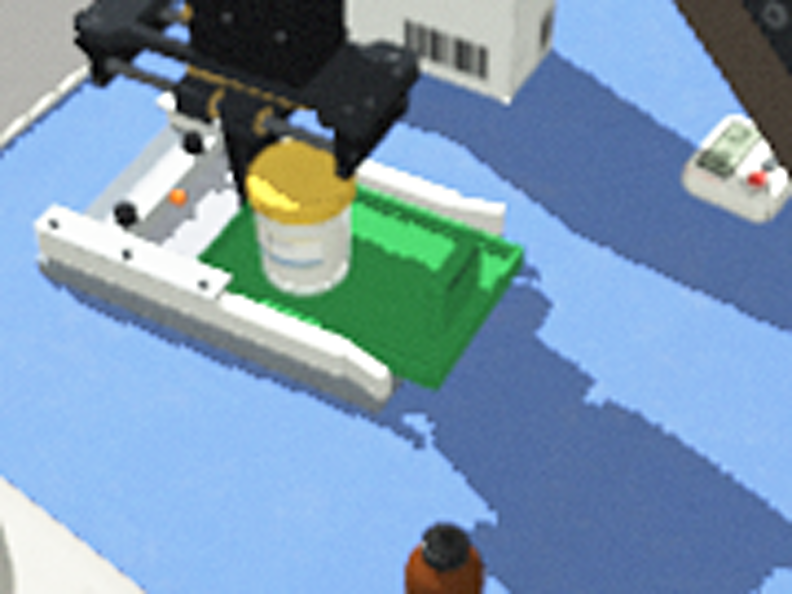

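View pics/w8.png

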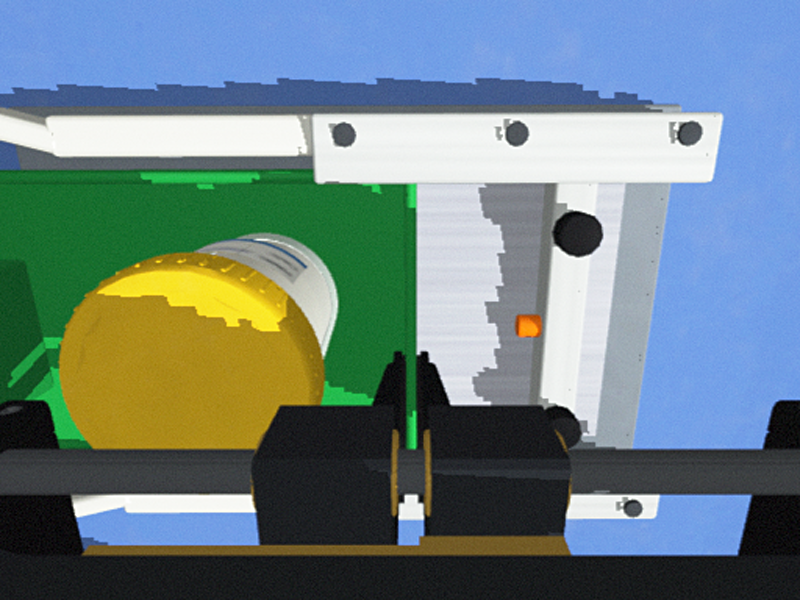

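The nose is under the lips at stage x≈135, and everything is upright. I'll release and rise clear.

Call:
apply_moves --pt "0 0 0" --pt "0 0 0" --pt "0 0 0" --pt "0 0 0.3" --pt "0 0 0.8" --pt "0 0 2" --pt "0 0 4" --pt "0 0 4.6" --pt "0 0 4.6" --yaw '[0, 0, 0, 0, 0, 0, 0, 0, 0]' --jaw '[0.72, 0.72, 0.72, 0.72, 0.72, 0.72, 0.72, 0.72, 0.72]'

```text
t: 15.0
eef_pos: [759.3, -58.7, 136.0]
tcp_rot: [1.376, 1.565, -0.14]
ft_force: [0.5, -0.2, -0.1]
opening: 0.138
```

```bash
python3 look.py 9
```

```text
15.05 [758.7 -58.6 134.2] 0.1406050916611214 [-1.09 -0.36 -1.18]
jaw yaw 3.1702683994027057 proj TCP [[407.77468512 379.58878172]]
```

View pics/w9.png

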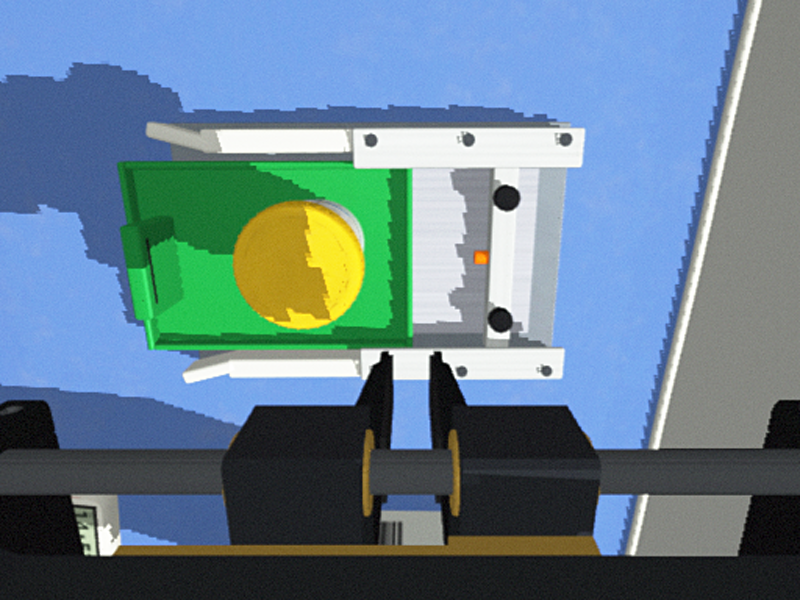

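Call:
apply_moves --pt "-1 0.1 0" --pt "-2.5 0.2 0" --pt "-4.2 0.3 0" --pt "-5.6 0.4 0" --pt "-6.85 0.5 0" --pt "-6.85 0.5 0" --pt "-6.85 0.5 -0.5" --pt "-6.85 0.5 -1.5" --pt "-6.85 0.5 -2.5" --pt "-6.85 0.5 -3.3" --pt "-6.85 0.5 -3.85" --pt "-6.85 0.5 -3.85" --yaw '[0, 0, 0, 0, 0, 0, 0, 0, 0, 0, 0, 0]' --jaw '[1, 1, 1, 1, 1, 1, 1, 1, 1, 1, 1, 1]'

```text
t: 16.55
eef_pos: [587.2, -46.1, 36.4]
tcp_rot: [1.51, 1.57, -0.005]
ft_force: [0.4, -0.4, 0.6]
opening: 0.005
```

```bash
python3 look.py 10; python3 - <<'E'
from h import *
c=cam("scene"); crop(c,150,130,330,265,4.4,"pics/s10.png")
E
```

```text
16.6 [587.5 -46.1  37.4] 0.0039923204902887555 [-0.31 -0.22 -0.08]
jaw yaw 3.1700514744150885 proj TCP [[410.26503942 383.16909269]]
```

View pics/s10.png

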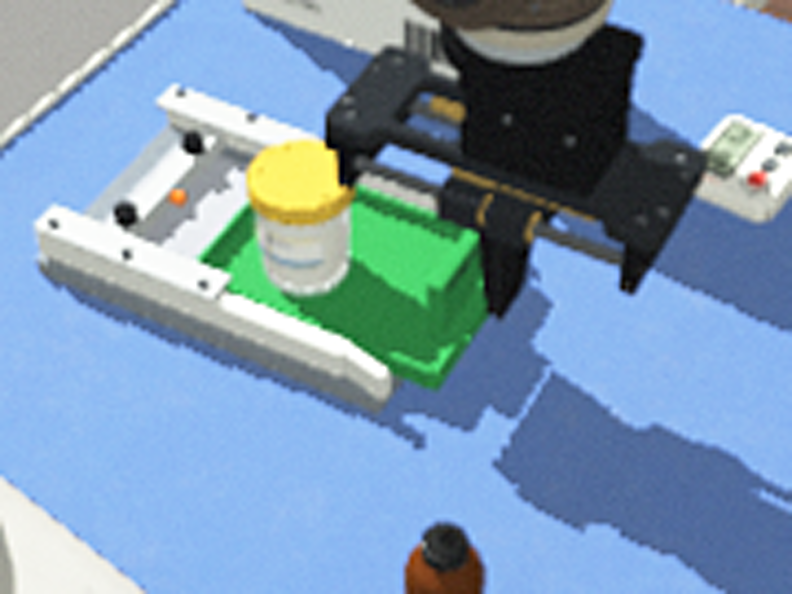

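View pics/w10.png

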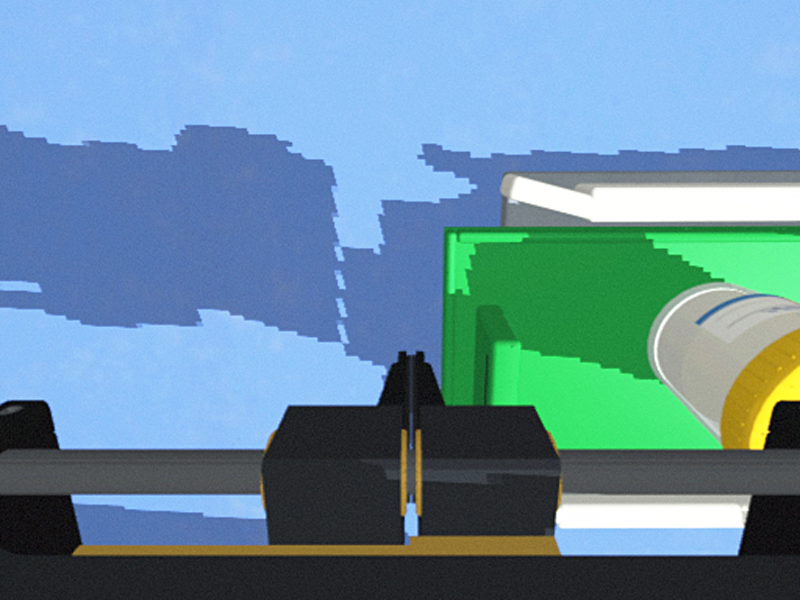

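Fingers are shut behind the tab: tips at (410,355), tab rear face at x≈488, so about 20 mm away. I'll push toward the stop, staying short of the pin for now.

Call:
apply_moves --pt "0.2 0.01 0" --pt "0.4 0.02 0" --pt "0.5 0.03 0" --pt "0.6 0.034 0" --pt "0.68 0.038 0" --pt "0.76 0.043 0" --pt "0.84 0.047 0" --pt "0.92 0.052 0" --pt "1 0.056 0" --pt "1.08 0.06 0" --pt "1.16 0.065 0" --pt "1.24 0.07 0" --pt "1.32 0.074 0" --pt "1.4 0.078 0" --pt "1.48 0.083 0" --pt "1.54 0.086 0" --pt "1.6 0.09 0" --pt "1.6 0.09 0" --yaw '[0, 0, 0, 0, 0, 0, 0, 0, 0, 0, 0, 0, 0, 0, 0, 0, 0, 0]' --jaw '[1, 1, 1, 1, 1, 1, 1, 1, 1, 1, 1, 1, 1, 1, 1, 1, 1, 1]'

```text
t: 18.9
eef_pos: [628.1, -43.9, 38.0]
tcp_rot: [1.39, 1.567, -0.126]
ft_force: [-0.6, -0.1, 0.5]
opening: 0.003
```

```bash
python3 look.py 11; python3 - <<'E'
from h import *
c=cam("scene"); crop(c,150,130,330,265,4.4,"pics/s11.png")
c=cam("top"); crop(c,215,85,315,185,5.5,"pics/t11.png")
E
```

```text
18.95 [628.  -43.9  38. ] 0.003850567175286352 [-0.83  0.33 -0.04]
jaw yaw 3.1685953786064665 proj TCP [[409.22798158 381.97322684]]
```

View pics/s11.png

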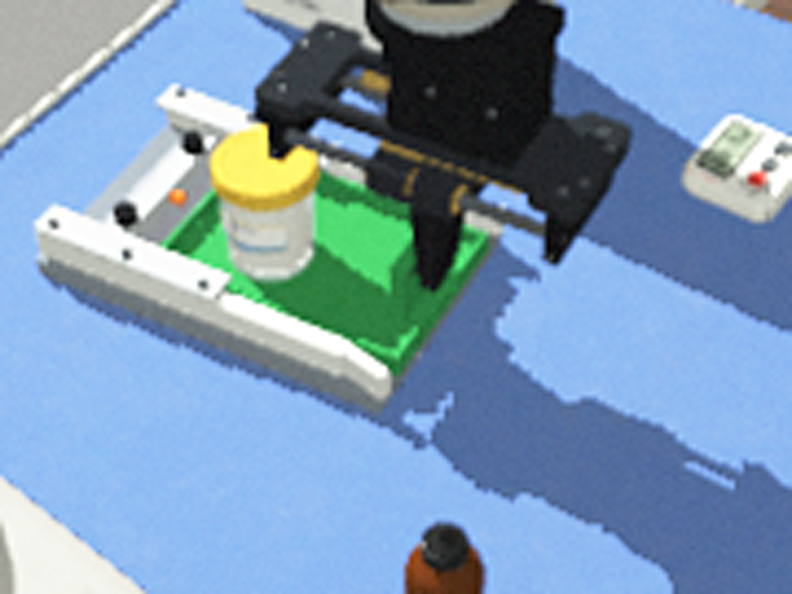

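View pics/t11.png

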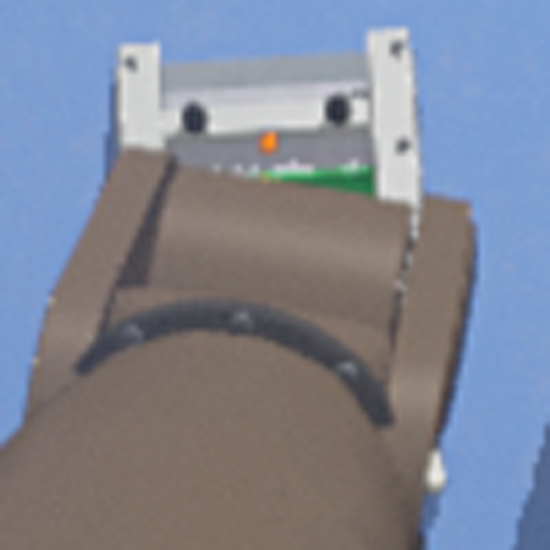

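View pics/w11.png

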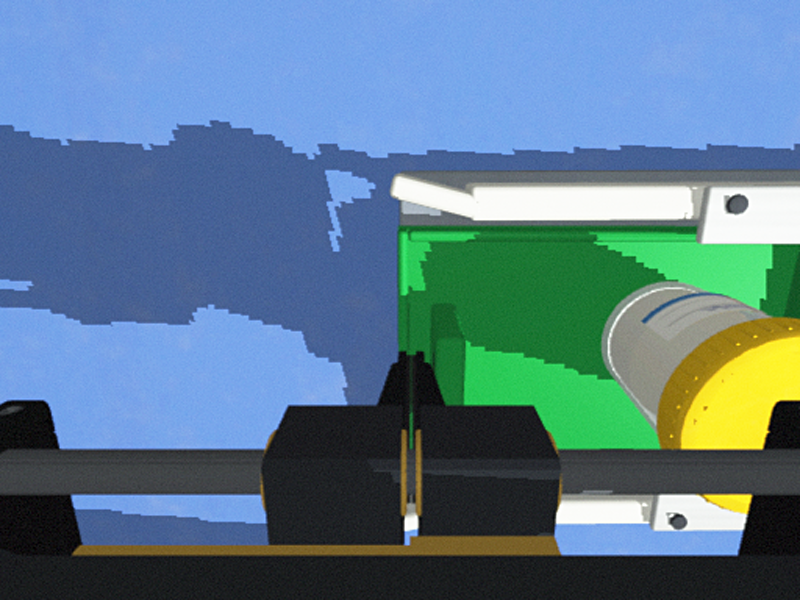

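Heel is level with the step edge (both at x≈399), so the nose is at about 160 mm with roughly 16 mm left to the bar. From here I'll creep at about 6 mm/s.

Call:
apply_moves --pt "0.03 0.002 0" --pt "0.06 0.003 0" --pt "0.09 0.005 0" --pt "0.12 0.007 0" --pt "0.15 0.008 0" --pt "0.18 0.01 0" --pt "0.21 0.012 0" --pt "0.24 0.013 0" --pt "0.27 0.015 0" --pt "0.3 0.017 0" --pt "0.33 0.018 0" --pt "0.36 0.02 0" --yaw '[0, 0, 0, 0, 0, 0, 0, 0, 0, 0, 0, 0]' --jaw '[1, 1, 1, 1, 1, 1, 1, 1, 1, 1, 1, 1]'

```text
t: 20.55
eef_pos: [637.1, -43.4, 38.0]
tcp_rot: [1.395, 1.567, -0.121]
ft_force: [-2.0, 0.3, 0.5]
opening: 0.005
```

```bash
python3 look.py 12; python3 - <<'E'
from h import *
c=cam("top"); crop(c,215,85,315,185,5.5,"pics/t12.png")
c=cam("scene"); crop(c,150,140,250,215,8,"pics/s12.png")
E
```

```text
20.6 [637.2 -43.4  38. ] 0.010388631531735405 [-1.55  1.01  0.73]
jaw yaw 3.166441732647871 proj TCP [[409.55269775 381.98360125]]
```

View pics/s12.png

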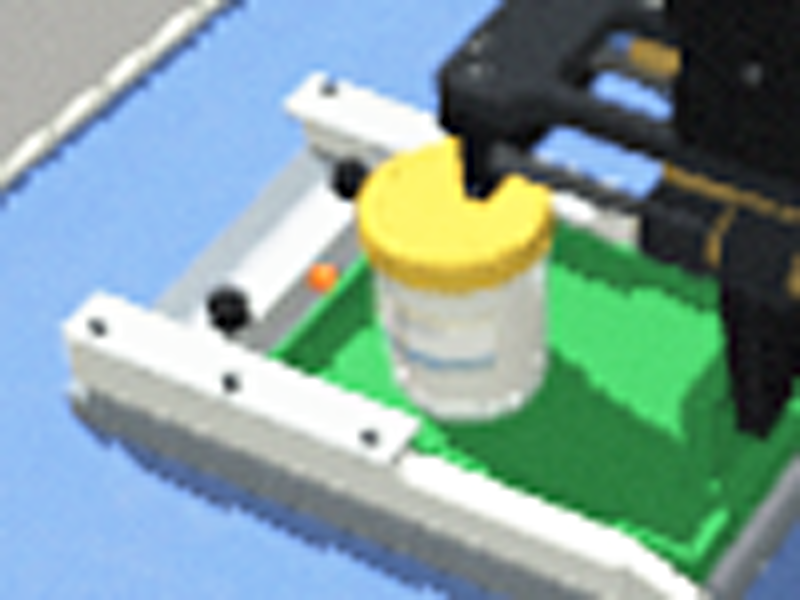

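View pics/t12.png

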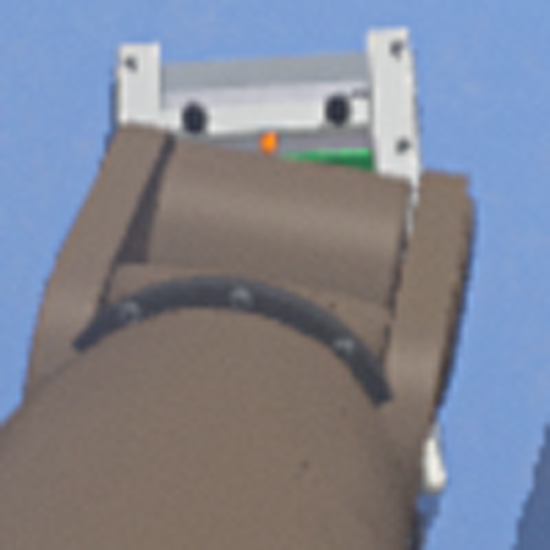

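Call:
apply_moves --pt "0.03 0.002 0" --pt "0.06 0.003 0" --pt "0.09 0.005 0" --pt "0.12 0.007 0" --pt "0.15 0.008 0" --pt "0.18 0.01 0" --pt "0.2 0.011 0" --yaw '[0, 0, 0, 0, 0, 0, 0]' --jaw '[1, 1, 1, 1, 1, 1, 1]'

```text
t: 21.58
eef_pos: [642.2, -43.1, 38.0]
tcp_rot: [1.399, 1.566, -0.116]
ft_force: [-2.1, -0.6, 0.1]
opening: 0.003
```

```bash
python3 look.py 13; python3 - <<'E'
from h import *
c=cam("top"); crop(c,215,85,315,185,5.5,"pics/t13.png")
c=cam("scene"); crop(c,150,140,250,215,8,"pics/s13.png")
E
```

```text
21.625 [642.2 -43.2  38. ] 0.008785892996491013 [-2.31 -0.11  0.04]
jaw yaw 3.1658663041754314 proj TCP [[409.46033264 382.05651178]]
```

View pics/s13.png

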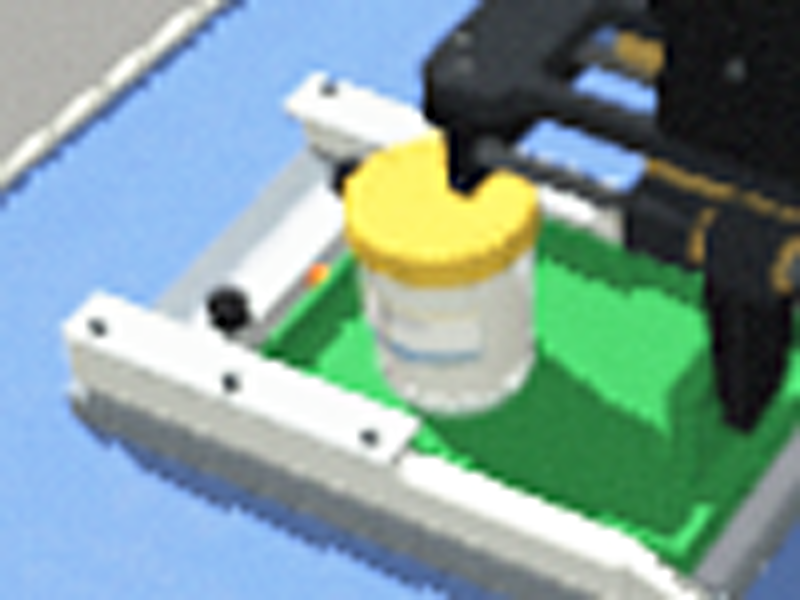

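View pics/t13.png

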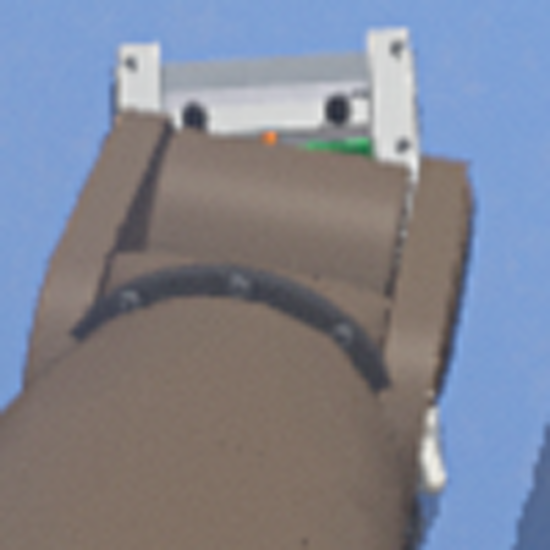

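The pin is being pushed in, with its visible stub at (317,272) shrinking. I'll continue in about 2 mm steps and watch the force.

Call:
apply_moves --pt "0.02 0.001 0" --pt "0.04 0.002 0" --pt "0.06 0.003 0" --pt "0.08 0.004 0" --yaw '[0, 0, 0, 0]' --jaw '[1, 1, 1, 1]'

```text
t: 22.22
eef_pos: [644.2, -43.1, 38.0]
tcp_rot: [1.397, 1.566, -0.118]
ft_force: [-3.2, -0.3, -0.8]
opening: 0.004
```

Call:
apply_moves --pt "0.02 0.001 0" --pt "0.04 0.002 0" --pt "0.06 0.003 0" --yaw '[0, 0, 0]' --jaw '[1, 1, 1]'

```text
t: 22.6
eef_pos: [645.8, -43.0, 38.0]
tcp_rot: [1.397, 1.566, -0.119]
ft_force: [-2.4, -0.2, 0.1]
opening: 0.004
```

Call:
apply_moves --pt "0.02 0.001 0" --pt "0.04 0.002 0" --yaw '[0, 0]' --jaw '[1, 1]'

```text
t: 22.85
eef_pos: [646.8, -42.9, 38.0]
tcp_rot: [1.393, 1.566, -0.123]
ft_force: [-2.9, 0.1, 0.2]
opening: 0.008
```

```bash
python3 look.py 14; python3 - <<'E'
from h import *
c=cam("top"); crop(c,215,85,315,185,5.5,"pics/t14.png")
c=cam("scene"); crop(c,150,140,250,215,8,"pics/s14.png")
E
```

```text
22.9 [646.9 -42.9  38.1] 0.0024427181916814736 [-2.83 -0.45  0.17]
jaw yaw 3.1680838639998785 proj TCP [[409.49923218 381.94329746]]
```

View pics/s14.png

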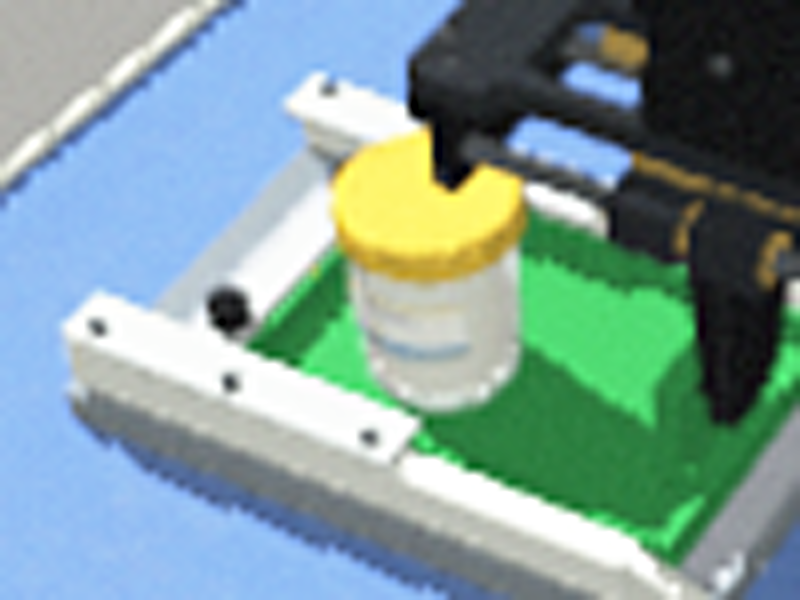

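Only a sliver of the pin is visible at (315,270). I'll go 0.5 mm at a time until the force rises.

Call:
apply_moves --pt "0.02 0.001 0" --pt "0.03 0.001 0" --yaw '[0, 0]' --jaw '[1, 1]'

```text
t: 23.25
eef_pos: [647.6, -42.9, 38.0]
tcp_rot: [1.402, 1.566, -0.114]
ft_force: [-1.8, 0.6, 1.3]
opening: 0.006
```

Call:
apply_moves --pt "0.02 0.001 0" --pt "0.02 0.001 0" --yaw '[0, 0]' --jaw '[1, 1]'

```text
t: 23.5
eef_pos: [648.2, -42.9, 38.0]
tcp_rot: [1.401, 1.566, -0.115]
ft_force: [-1.9, 0.8, 0.2]
opening: 0.002
```

Call:
apply_moves --pt "0.02 0.001 0" --pt "0.02 0.001 0" --yaw '[0, 0]' --jaw '[1, 1]'

```text
t: 23.75
eef_pos: [648.8, -42.8, 38.0]
tcp_rot: [1.405, 1.566, -0.111]
ft_force: [-2.0, -0.2, -0.1]
opening: 0.004
```

Call:
apply_moves --pt "0.02 0.001 0" --pt "0.02 0.001 0" --yaw '[0, 0]' --jaw '[1, 1]'

```text
t: 24.0
eef_pos: [649.0, -42.8, 38.0]
tcp_rot: [1.39, 1.567, -0.126]
ft_force: [-5.5, -0.2, 0.7]
opening: 0.005
```

```bash
python3 look.py 15; python3 - <<'E'
from h import *
c=cam("scene"); crop(c,150,140,250,215,8,"pics/s15.png")
E
```

```text
24.05 [648.9 -42.8  38. ] 0.00517162165785871 [-4.76 -1.03  1.68]
jaw yaw 3.169418002724278 proj TCP [[409.29219549 381.92950737]]
```

View pics/s15.png

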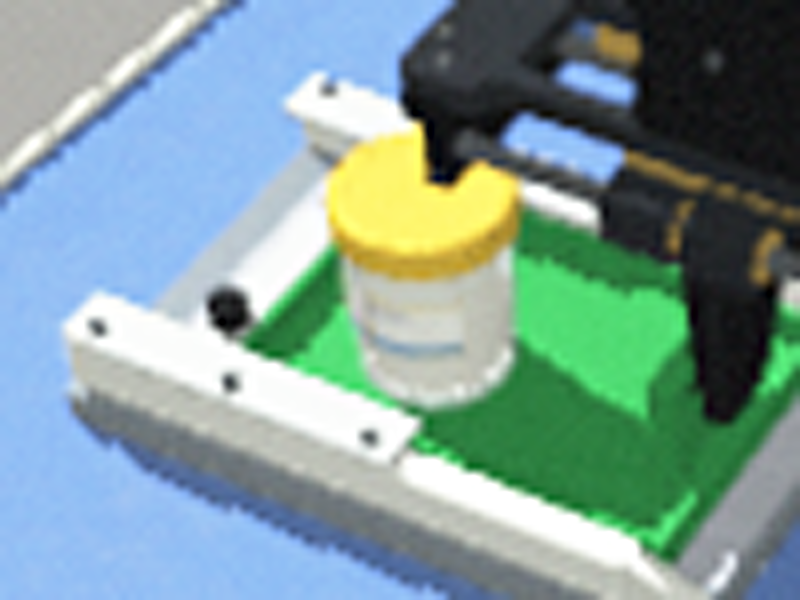

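The force rose from 2 N to 5 N and the pin has vanished, so the rim is on the bar. One tiny confirming press, then back off and up.

Call:
apply_moves --pt "0.01 0 0" --pt "0.01 0 0" --yaw '[0, 0]' --jaw '[1, 1]'

```text
t: 24.35
eef_pos: [648.9, -42.8, 38.0]
tcp_rot: [1.383, 1.567, -0.133]
ft_force: [-4.6, -1.1, 1.3]
opening: 0.003
```

Call:
apply_moves --pt "-0.1 -0.005 0" --pt "-0.2 -0.01 0" --pt "-0.28 -0.015 0" --pt "-0.28 -0.015 0.3" --pt "-0.28 -0.015 1" --pt "-0.28 -0.015 2.5" --pt "-0.28 -0.015 4.5" --pt "-0.28 -0.015 6" --pt "-0.28 -0.015 7" --pt "-0.28 -0.015 7" --yaw '[0, 0, 0, 0, 0, 0, 0, 0, 0, 0]' --jaw '[1, 1, 1, 1, 1, 1, 1, 1, 1, 1]'

```text
t: 25.6
eef_pos: [642.6, -43.3, 216.1]
tcp_rot: [1.364, 1.562, -0.152]
ft_force: [-0.2, 0.0, -0.1]
opening: 0.006
```

```bash
python3 look.py 16; python3 - <<'E'
from h import *
c=cam("top"); crop(c,215,85,315,185,5.5,"pics/t16.png")
c=cam("scene"); crop(c,150,130,290,235,5.7,"pics/s16.png")
E
```

```text
25.65 [642.  -43.2 214.2] 0.004037676459916538 [ 0.44 -1.14 -0.52]
jaw yaw 3.1723834453651993 proj TCP [[407.64444581 379.40217665]]
```

View pics/s16.png

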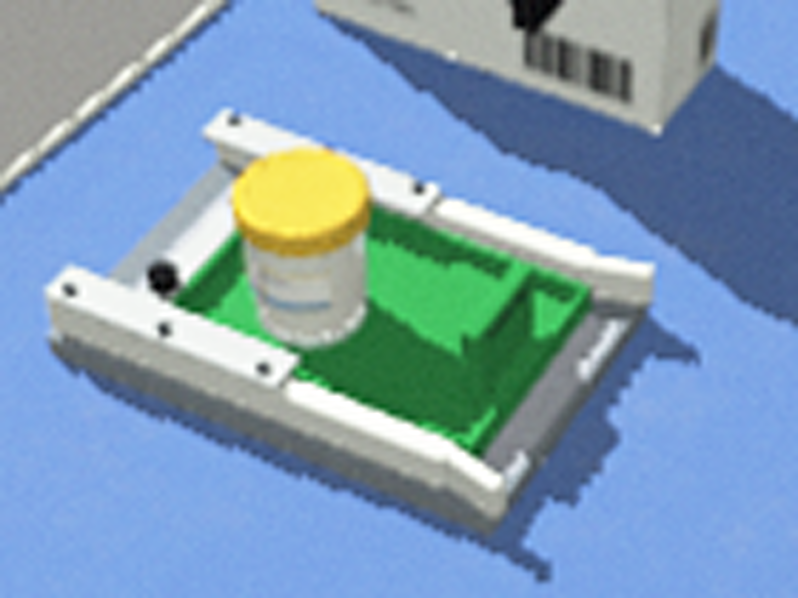

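View pics/w16.png

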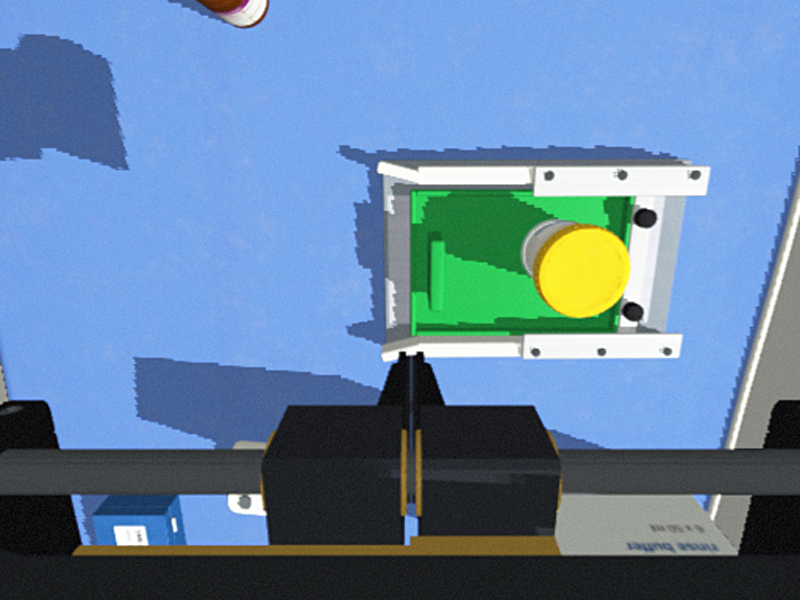

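View pics/t16.png

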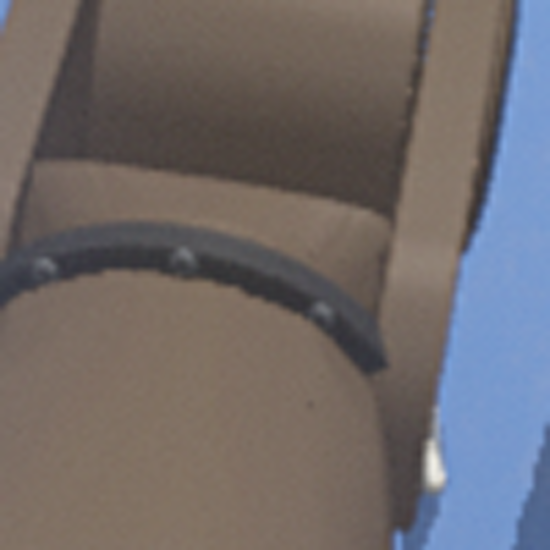

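```bash
python3 - <<'E'
import cv2
im=cv2.imread('pics/w16.png');cv2.imwrite('pics/w16z.png',cv2.resize(im[150:370,560:720],None,fx=2.7,fy=2.7,interpolation=cv2.INTER_CUBIC))
E
```

```text
(no output)
```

View pics/w16z.png

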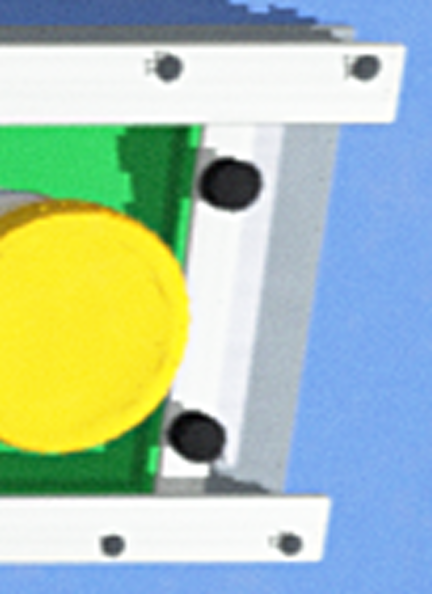

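The rim is flush against the bar along its whole width with no gap or pin showing, and the gripper is clear. Handing in.

```bash
python3 - <<'E'
from cell import env
print(env.job_done()); s=env.state(); print(s['t'],s['eef_pos'])
E
```

```text
the job is handed in; nothing more can be done
None
the job is handed in; nothing more can be done
```

The tray is seated on the stage against the stop bar with the pin pushed in, and it is let go of. I handed the job in with the clock at 25.7 s, and the simulator gave no verdict.

- **Raising the front edge:** The moves only turn the tool about the vertical, so tilting the tray by its tab was not possible. I gripped the front rim beside the cup instead and raised only the nose, by about 20 mm. The wrist carried about 2.7 N throughout, which means the back edge stayed on the worktop.
- **Over the step:** I turned the tray about 9.6° into line with the stage and drew the nose over the step. At about 92 mm I lowered it flat, then drew it under the lips to about 135 mm.
- **Seating:** I let go, moved behind the tab and pushed, at about 2–6 mm/s for the last part. The push force rose from about 2 N to about 5 N when the rim met the bar, and I stopped there.

**Last checks:**
- The pictures show the front rim flush along the bar with no pin visible, the tray flat and in line, and the cup upright.
- The gripper was clear, with no force on the wrist.
- The dropper, timer and slide box were never touched by the arm, but I did not re-measure their positions at the end.
- The top camera's last view of the stage was blocked by the arm, so the flush fit rests on the wrist and scene cameras and on the force.

No check failed or disagreed.

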